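Clear the card and line up the stamp over it

TASK

Somebody has stood the yellow ear defenders on the card I want to stamp: hang them over the bar of the drying rail and let go of them. Then lift the clear acrylic stamp block off the ink pad, carry it over the bead loom, and hold it level about one centimetre above the red frame printed on the card, centred on the frame and its long side along the frame's long side, so that I can check it before pressing. Finish holding it still there; never let the stamp touch the card or the mat, and leave the loom, palette, sharpener, compass and brush jar where they are.

Things in the scene. Friction and masses are not known exactly. Their poses are not given: they have to be found in the camera images.
- ears_crown (a point): Centre of the black crown pad on top of the yellow ear defenders, an upside-down U (200 g) standing on its cups; 151 mm above their undersides. Pad 30 (x, across the band) x 50 (y) x 16 mm thick; z up. y runs cup to cup: cups 35 to 83 mm either side, 62 wide (x), 80 tall, open arch between. Grip across x by the pad's upper 10 mm only: fingers sticking out below it would meet the bar first.
- rail_bar (a point): Middle of the drying rail's steel bar, on its axis, 185 mm above the table. Bar 16 mm thick, 220 mm long, level, along y of this point. Two 14 mm posts carry it from below 90 mm either side of the middle; nothing rises above it. Base 100 x 210 x 16 mm; fixed. A crown hung on it has a cup either side of the bar; it can be brought in along the bar from beyond an end, or from above.
- block_center (a point): Clear acrylic stamp block (85 g), 50 mm along x, 70 mm along y, 18 mm thick (z up); this point is its centre. A red rubber stamp, 30 x 46 mm (x, y) and 4 mm thick, is stuck centred under it, so the stamp's face is 13 mm below this point. At the start it lies on the ink pad.
- stamp_face (a point): The middle of the underside of the red stamp under the block, 13 mm below the centre of the block; same axes.
- card_frame (a point): Middle of the red frame printed on the card, on the card's upper face, 5 mm above the table. Frame 48 (x) x 64 mm (y) inside, 2 mm line; z up. The cream card, 148 (x) x 210 mm (y), is taped to the middle of a green cutting mat. It does not move.
- mat: The green cutting mat with the card on it, 200 mm (x) by 260 mm (y), 3 mm thick, fixed; origin under its centre. The card's axes are the mat's.
- inkpad: Ink pad, 66 mm (x) by 96 mm (y); black case 14 mm high with a blue pad 54 x 84 mm that stands up to 18 mm; origin under the centre of the case. Its lid (8 mm high) lies beside it, centred 102 mm towards -y. Does not move.
- loom: Wooden bead loom frame between the ink pad and the card: 300 mm long (x), 100 mm wide (y), 66 mm high over the metal combs on its two end boards; origin under its centre. Loose, not to be moved.
- palette: White round ceramic palette, 100 mm across, 13 mm high; origin under its centre. Loose, not to be moved.
- sharpener: Blue pencil sharpener box with a tray in front (-x) and a crank behind (+x): 75 x 55 x 70 mm, with the crank 120 mm long and 87 mm high; origin under its centre. Loose, not to be moved.
- compass: Silver aluminium drawing compass lying open along x, 160 mm long, 42 mm wide, 9 mm high; origin on the table under its middle. Loose, not to be moved.
- jar: Blue ceramic jar, 68 mm across and 90 mm high, with paint brushes up to 225 mm high; origin under its centre. Loose, not to be moved.

How it is judged:
On the way, in this order (a step that is already met when the one before it is completed fails the run):
1. the ear defenders hang over the bar of the rail, let go (x of ears_crown in the frame of rail_bar between -0.03 and 0.03 m and y of ears_crown in the frame of rail_bar between -0.1 and 0.1 m and z of ears_crown in the frame of rail_bar between 0.006 and 0.026 m and angle between ears_crown's own z axis and vertical below 0.4 rad and contact force between ears and rail above 0.5 N and contact force between ears and the fingers below 0.1 N), for 0.2 s.
2. the stamp block, held, passes over the loom (y of stamp_face in the frame of loom between -0.05 and 0.05 m and z of stamp_face in the frame of loom above 0.066 m and contact force between block and the fingers above 0.5 N).
At the end, for the whole second after the job is handed in: Ear defenders hang free on the bar: crown within 30 mm of its line, 100 mm of its middle, leaning under 23 degrees. Block held still, stamp face 4-18 mm over the card, within 8 mm of the frame's middle, turned under 7 degrees, level to 6 degrees; block and fingers off card and mat (x of ears_crown in the frame of rail_bar between -0.03 and 0.03 m and y of ears_crown in the frame of rail_bar between -0.1 and 0.1 m and z of ears_crown in the frame of rail_bar between 0.006 and 0.026 m and angle between ears_crown's own z axis and vertical below 0.4 rad and contact force between ears and the arm below 0.1 N and contact force between ears and the fingers below 0.1 N and horizontal distance between stamp_face and card_frame below 0.008 m and angle between the y axis of stamp_face and the y axis of card_frame, either way round below 0.12 rad and angle between stamp_face's own z axis and vertical below 0.1 rad and z of stamp_face in the frame of card_frame between 0.004 and 0.018 m and contact force between block and the fingers above 0.5 N and contact force between block and mat below 0.05 N and contact force between the fingers and mat below 0.1 N and linear speed of block below 0.02 m/s); the arm keeps its last pose, push and grip.
It fails at once if the stamp or block touches the card or the mat (contact force between block and mat above 0.2 N).
It fails at once if the loom, palette, sharpener, compass or brush jar is shifted by more than 15 mm (distance of any of loom, palette, sharpener, compass, jar from where it was at the start of the episode above 0.015 m).
It also fails if it takes over 59 s, if anything falls off the work surface, if the arm or the gripper's body presses on something with over 40 N, if the wrist force passes 120 N, or if a joint passes its speed limit or range.

ROBOT

A 6-joint arm with a two-finger parallel gripper is mounted at the origin on the work surface. World frame = base frame: x ahead of the robot, y to its left, z up, the work surface at z = 0. Lengths are in m, angles in rad, forces in N, time in s.
With the tool pointing down it reaches from about 0.275 to 1 m from the base axis. Payload 8.4 kg.
Tool frame: the origin (TCP) lies on the centre line of the jaws, within the pads' length; the fingertips stand 17 mm ahead of it and the grasp point (between the pads) lies 2 mm behind it (bot.tcp_to_tips is the z of the fingertips in the tool frame, in m); z points along the fingers, y is the line along which they close (so a half turn about z gives the same grasp; the last joint's range is limited). The gripper opens to 85 mm and grips with 20 to 120 N. Pads are 22 mm wide; open, the fingers measure 114 mm over their backs; the gripper's body (76 mm by 85 mm) begins 54 mm behind the grasp point. The pads swing forward as they close: fully open they stand 13 mm farther back than shut.
Start: joints at [1.122, 0.353, 1.633, -0, 1.155, -0.002], TCP at [0.27, 0.564, 0.248] pointing down, gripper open.
Joint ranges: [-2.63, 2.63], [-0.92, 2.1], [0.06, 2.66], [-1.3, 4.44], [0, 2.69], [-3.02, 3.02]. Speed limits (rad/s): [2.22, 2.22, 2.79, 3.14, 3.14, 3.14].

INTERFACE

Orientations are given as a unit quaternion [x, y, z, w].
In Python, from workcell import bot, hand, kinematics, get_obs, vision, hand_in gives the robot as it stands. The module is installed in compiled form; this text tells all that it offers. Calls block until the motion is done:
- bot.reach(position, orientation): joint-space move of the TCP to a pose.
- bot.servo_line(position, ori=None, velocity=0.15): straight line of the TCP; ori=None keeps the orientation; velocity is the mean speed in m/s.
- bot.goto_joints(angles): joint-space move.
- hand.move_gripper(opening, strength=None): finger opening in m; strength is the grip in N (None keeps the last); returns when the fingers have stopped.
- bot.dwell(seconds).
- kinematics.solve_ik(position, orientation): joint angles nearest the present ones, or None.
- get_obs(): the state.
- vision.read_camera(name): name is "scene" or "top" or "wrist"; returns a dict with "frame" (400x640x3 uint8, red, green, blue), "intrinsics" (3x3 intrinsics, pixels), "view" (4x4, takes a point from world to camera coordinates). Camera axes: x right, y down, z forward; pixel columns grow to the right and rows downward; lengths in m; the calibration is good to about 2 mm. A picture is of the moment at which its call begins. There is no depth.
A pose or a line that the arm cannot do raises bot.IKError and nothing moves.
- hand_in(): hands the job in; it is judged then, once.
The state is a dict: "time_s": time; "joint_pos": joint angles; "joint_vel": joint speeds; "joint_efforts": joint torques, N m; "position": TCP position; "orientation": TCP orientation; "wrist_force": force on the tool from outside, world axes, zero at the start; "ft_torque": the same for the moment, N m; "gripper_width": finger opening in m; "grip_force": force on a finger pad.
Only numpy, scipy, OpenCV 4.12 (cv2) and the standard library are available. Lean on these libraries where they do the work, as an engineer would, in place of code of your own. Each camera call takes 0.05 s, during which the arm holds its last target. There are 200 camera calls.

## Working session

There is one attempt and no reset: what is moved stays moved. The work goes in short steps, each a Python script; the robot and the scene stay as the last script left them, time stands still between calls to the robot, and variables do not carry over. Pictures are saved under pics/ and viewed, at most 13 in all, crops included, and the job is handed in when it is done.

```bash
mkdir -p pics; ls
python3 - <<'E'
from workcell import vision,get_obs
import cv2,numpy as np
for n in ["scene","top"]:
    r=vision.read_camera(n); cv2.imwrite(f"pics/{n}0.png",r["frame"][:,:,::-1]); np.savez(f"{n}0.npz",**{k:r[k] for k in ("frame","intrinsics","view")})
    print(n,r["intrinsics"].tolist(),np.round(np.linalg.inv(r["view"]),3).tolist())
E
```

```text
pics
scene [[454.4949954708741, 0.0, 323.52924900959937], [0.0, 454.4949954708741, 201.17331154811066], [0.0, 0.0, 1.0]] [[-0.752, 0.435, -0.495, 1.13], [0.659, 0.49, -0.571, 0.663], [-0.006, -0.756, -0.655, 0.863], [0.0, 0.0, 0.0, 1.0]]
top [[436.87425863619876, 0.0, 319.0661639826908], [0.0, 436.87425863619876, 200.81187419309043], [0.0, 0.0, 1.0]] [[0.0, -0.989, 0.147, 0.407], [-1.0, -0.001, -0.007, 0.045], [0.007, -0.147, -0.989, 1.349], [0.0, 0.0, 0.0, 1.0]]
```

View pics/scene0.png

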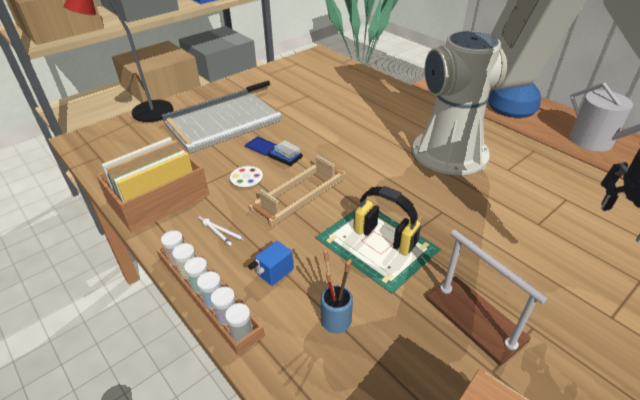

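View pics/top0.png

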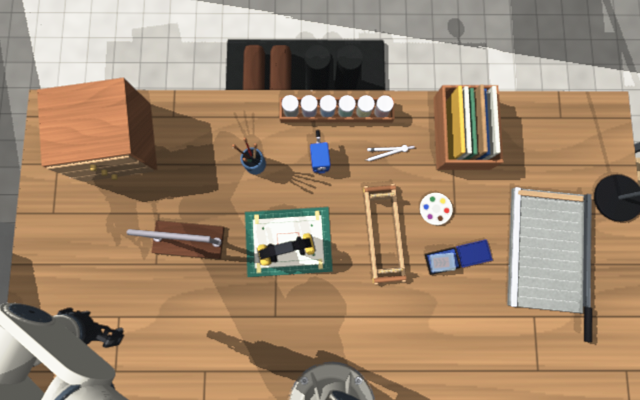

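The scene view shows the ears on the card (crown at about (388,197)), the rail bar from (454,234) to (541,298) and the block on the ink pad at about (287,150). In the top view the crown is near (287,250), the bar runs from (128,233) to (218,242), and the block is at (442,261). The next step is an enlarged view plus first numbers from masks.

```bash
cat > h.py <<'E'
import numpy as np,cv2
def load(n):
    return dict(np.load(n+".npz"))
def ray(r,p):
    c=np.linalg.inv(r["view"]); d=c[:3,:3]@np.linalg.inv(r["intrinsics"])@[p[0],p[1],1.]
    return c[:3,3],d/np.linalg.norm(d)
def plane(r,p,z):
    o,d=ray(r,p); return o+d*(z-o[2])/d[2]
def tri(*rp):
    A=np.zeros((3,3));b=np.zeros(3);R=[ray(r,p) for r,p in rp]
    for o,d in R:
        P=np.eye(3)-np.outer(d,d);A+=P;b+=P@o
    x=np.linalg.solve(A,b); return x,max(np.linalg.norm((np.eye(3)-np.outer(d,d))@(x-o)) for o,d in R)
def snap(name,fn):
    from workcell import vision
    r=vision.read_camera(name); np.savez(fn+".npz",**{k:r[k] for k in ("frame","intrinsics","view")}); return r
def hsv(r): return cv2.cvtColor(r["frame"],cv2.COLOR_RGB2HSV)
def big(m):
    c=max(cv2.findContours(m.astype(np.uint8),cv2.RETR_EXTERNAL,cv2.CHAIN_APPROX_NONE)[0],key=cv2.contourArea); return c
E
python3 - <<'E'
from h import *
s,t=load("scene0"),load("top0")
for n,r,z in(("top",t,.003),("scene",s,.003)):
    h=hsv(r); g=(h[...,0]>70)&(h[...,0]<90)&(h[...,1]>120)&(h[...,2]>30)
    if n=="scene": g[:200]=0
    hull=cv2.convexHull(big(cv2.morphologyEx(g.astype(np.uint8),cv2.MORPH_CLOSE,np.ones((3,3)))))
    P=np.array([plane(r,p[0],z)[:2] for p in hull],np.float32)
    print(n,"mat",cv2.minAreaRect(P))
print("bar+y",tri((t,(128,233)),(s,(541,298))),"bar-y",tri((t,(218,242)),(s,(454,234))))
a=s["frame"][140:280,310:450]; b=t["frame"][190:290,225:345]; c=s["frame"][215:315,430:560]; d=t["frame"][210:290,420:500]
o=np.zeros((600,800,3),np.uint8)
def put(im,x,y,k):
    q=cv2.resize(im,None,fx=k,fy=k,interpolation=cv2.INTER_CUBIC); o[y:y+q.shape[0],x:x+q.shape[1]]=q
put(a,0,0,2.85);put(b,400,0,3);put(c,0,400,2);put(d,400,320,3.3)
cv2.imwrite("pics/m1.png",o[:,:,::-1])
E
```

```text
top mat ((0.4817816913127899, 0.13015268743038177), (0.19434039294719696, 0.2540135383605957), 3.6773297786712646)
scene mat ((0.48609456419944763, 0.1308404952287674), (0.19375374913215637, 0.2544572949409485), 3.61629319190979)
bar+y (array([0.49531336, 0.54027757, 0.18443918]), np.float64(0.0038702207418984326)) bar-y (array([0.46655321, 0.31581216, 0.16258671]), np.float64(0.007864054562827115))
```

View pics/m1.png

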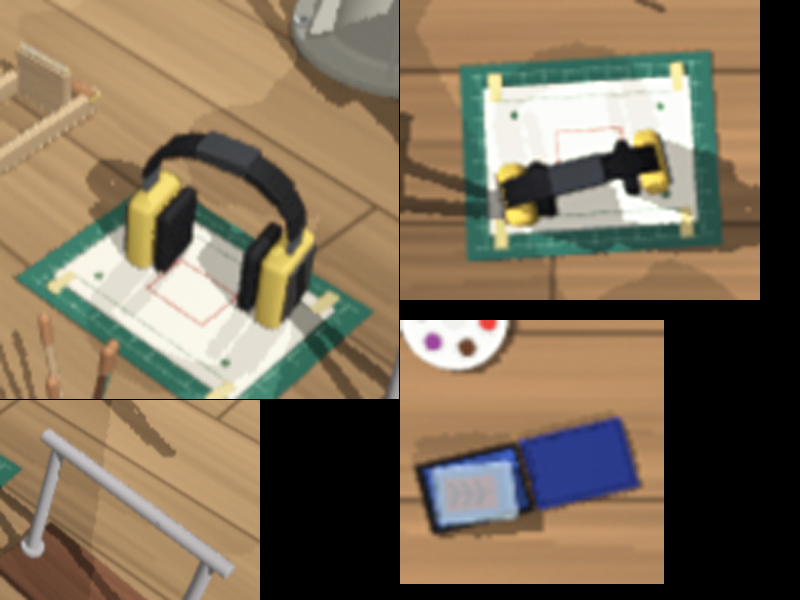

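Enlarged: the crown pad centre is at about scene (390,192) and top (284,248), and the band's yaw is about +15°. The bar ends are at scene (452,233) and (545,300). I'll refine the bar and crown with the wrist camera from above.

```bash
cat >> h.py <<'E'
from scipy.spatial.transform import Rotation as Rn
def down(t):  # tool z down, tool y at world angle t (deg)
    t=np.radians(t); y=np.array([np.cos(t),np.sin(t),0]); z=np.array([0,0,-1.]); return Rn.from_matrix(np.c_[np.cross(y,z),y,z]).as_quat()
E
python3 - <<'E'
from h import *
from workcell import *
s,t=load("scene0"),load("top0")
crown,e=tri((t,(284.3,248.3)),(s,(390.4,192.3))); print("crown",crown,e)
print("block",tri((t,(442,261)),(s,(287,150))))
o=get_obs(); print(o["position"],Rn.from_quat(o["orientation"]).as_matrix().round(2).tolist(),bot.tcp_to_tips)
for a in(83,-97): print("rail",a,kinematics.solve_ik([.48,.43,.40],down(a)),"dep",kinematics.solve_ik([.48,.43,.21],down(a)))
for a in(15,-165): print("crown",a,kinematics.solve_ik([*crown[:2],.33],down(a)))
a=83 if 1 else -97
q=kinematics.solve_ik([.45,.42,.40],down(83)); 
if q is None or abs(q[5])>2.9: a=-97
bot.reach([.45,.42,.40],down(a)); bot.dwell(.2)
r=snap("wrist","w1"); print(np.round(np.linalg.inv(r["view"]),3).tolist(),r["intrinsics"][0][0],get_obs()["time_s"])
cv2.imwrite("pics/w1.png",r["frame"][:,:,::-1])
E
```

```text
crown [0.45423046 0.13033321 0.15731226] 0.00014739154497813895
block (array([ 0.42134451, -0.33385637,  0.0277405 ]), np.float64(0.0005563018429603437))
[0.26989143 0.56330049 0.24764484] [[-0.9, 0.43, -0.0], [0.43, 0.9, -0.0], [0.0, -0.0, -1.0]] 0.017
rail 83 [ 7.28180688e-01  2.85120493e-01  1.39785149e+00 -4.44089210e-16
  1.45862067e+00 -7.20442591e-01] dep [ 7.28180688e-01  4.18890114e-01  1.62496136e+00 -4.44089210e-16
  1.09774118e+00 -7.20442591e-01]
rail -97 [ 7.28180688e-01  2.85120493e-01  1.39785149e+00 -4.44089210e-16
  1.45862067e+00  2.42115006e+00] dep [ 7.28180688e-01  4.18890114e-01  1.62496136e+00 -4.44089210e-16
  1.09774118e+00  2.42115006e+00]
crown 15 [ 2.76250804e-01  3.42713792e-02  1.84556336e+00 -4.44089210e-16
  1.26175791e+00  1.44514165e-02]
crown -165 None
[[0.12, 0.943, 0.311, 0.369], [0.993, -0.114, -0.039, 0.429], [-0.001, 0.314, -0.949, 0.524], [0.0, 0.0, 0.0, 1.0]] 354.08770166591864 1.4167
```

View pics/w1.png

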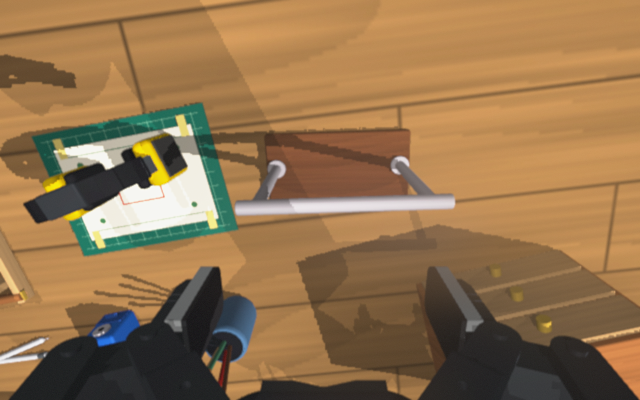

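The wrist view shows the bar with its -y end at (236,208) and its +y end at (455,201). I triangulate those with the other views.

Run:
```python
from h import *
s,t,w=load("scene0"),load("top0"),load("w1")
for n,a,b,c in(("+y",(545,299),(128,233),(455,201)),("-y",(452.5,233.5),(218,241),(236,208))):
    print(n,"s+w",tri((s,a),(w,c)),"t+w",tri((t,b),(w,c)),"plane .185",plane(s,a,.185)[:2],plane(t,b,.185)[:2],plane(w,c,.185)[:2])
```

```text
+y s+w (array([0.49739887, 0.54494865, 0.18770078]), np.float64(0.0012054252099752646)) t+w (array([0.49318856, 0.54124693, 0.19573576]), np.float64(0.0020378461313329695)) plane .185 [0.49550952 0.54340826] [0.49344459 0.54369275] [0.49807462 0.54706344]
-y s+w (array([0.47984805, 0.32634609, 0.18140008]), np.float64(0.0012950315078091878)) t+w (array([0.48092176, 0.31434377, 0.15679071]), np.float64(0.007803354747716397)) plane .185 [0.48351318 0.32953623] [0.47240909 0.30428683] [0.47899172 0.32610446]
```

Run:
```python
from h import *
from workcell import *
bot.reach([.454,.130,.31],down(15)); bot.dwell(.2)
r=snap("wrist","w2"); print(np.round(np.linalg.inv(r["view"])[:3,3],3).tolist(),get_obs()["time_s"])
cv2.imwrite("pics/w2.png",r["frame"][:,:,::-1])
```

```text
[0.433, 0.208, 0.435] 2.825
```

View pics/w2.png

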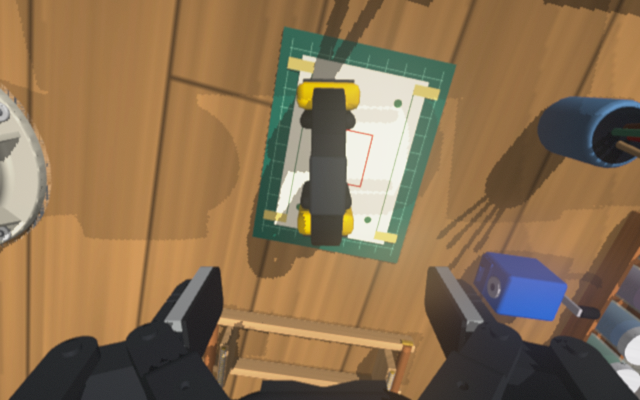

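The ears run nearly vertically in this image. The grey pad starts at about (329,157), and the yellow cups are at (328,95) and (326,221). I now extract the pad and cup numbers.

Run:
```python
from h import *
w,t,s=load("w2"),load("top0"),load("scene0")
g=cv2.cvtColor(w["frame"],cv2.COLOR_RGB2GRAY)
print(g[120:250:3,328].tolist()); 
for y in (130,150,165,180): print(y,g[y,296:360:2].tolist())
h=hsv(w); ye=(h[...,0]>20)&(h[...,0]<32)&(h[...,1]>180)&(h[...,2]>120); ye[:,:290]=0;ye[:,365:]=0
n,l,st,c=cv2.connectedComponentsWithStats(ye.astype(np.uint8))
print([(st[i].tolist(),c[i].round(1).tolist()) for i in range(1,n) if st[i,4]>80])
for p in((329,157),(328,170)): print(p,plane(w,p,.164))
print("tri",tri((t,(284.3,248.3)),(s,(390.4,192.3)),(w,(328,170))))
```

```text
[71, 71, 71, 70, 72, 73, 75, 75, 75, 76, 76, 76, 78, 86, 88, 86, 85, 85, 85, 85, 85, 86, 86, 84, 84, 85, 84, 83, 83, 83, 82, 81, 64, 66, 66, 64, 64, 65, 65, 65, 65, 64, 93, 103]
130 [171, 171, 163, 138, 172, 168, 170, 158, 65, 66, 65, 66, 68, 68, 70, 71, 72, 74, 74, 77, 77, 79, 79, 81, 79, 140, 160, 174, 203, 217, 237, 239]
150 [169, 130, 171, 172, 170, 170, 172, 157, 65, 69, 70, 71, 72, 74, 74, 75, 76, 79, 79, 78, 82, 82, 84, 85, 81, 237, 241, 241, 241, 241, 241, 241]
165 [153, 170, 170, 170, 170, 171, 162, 72, 77, 79, 80, 81, 81, 83, 85, 85, 86, 87, 87, 89, 91, 91, 93, 93, 91, 131, 241, 241, 241, 241, 241, 241]
180 [241, 240, 240, 241, 240, 217, 174, 72, 77, 80, 80, 81, 82, 83, 83, 86, 85, 87, 86, 88, 91, 89, 91, 92, 89, 163, 229, 227, 227, 228, 227, 228]
[([298, 82, 61, 27, 827], [326.4, 92.4]), ([298, 211, 13, 23, 265], [304.4, 222.2]), ([343, 210, 10, 25, 196], [347.3, 222.4])]
(329, 157) [0.45172905 0.15529522 0.164     ]
(328, 170) [0.45372187 0.14511899 0.164     ]
tri (array([0.45466712, 0.1348118 , 0.15616275]), np.float64(0.008268281620043361))
```

Run:
```python
from h import *
w,t,s=load("w2"),load("top0"),load("scene0")
A=[plane(w,p,.164) for p in((328.5,157.5),(327.3,214.5))]; print(A,np.mean(A,0),np.linalg.norm(A[0]-A[1]))
c=np.mean(A,0); K=w["view"]@np.r_[c,1]; px=w["intrinsics"]@K[:3]; px=px[:2]/px[2]; print(px)
print("tri",tri((t,(284.3,248.3)),(s,(390.4,192.3)),(w,px)),tri((s,(390.4,192.3)),(w,px)))
L,R=plane(w,(308.5,180),.164),plane(w,(346.5,180),.164);print("width",np.linalg.norm(L-R))
for p,q in(((328.5,157.5),(327.3,214.5)),((328.5,92),(325.8,222))):
    d=plane(w,p,.164)-plane(w,q,.164); print("yaw",np.degrees(np.arctan2(-d[0],d[1])))
from workcell import kinematics
for z in (.168,.385): print(kinematics.solve_ik([*c[:2],z],down(15)))
for a in(85.4,-94.6): print(kinematics.solve_ik([.488,.436,.385],down(a)),kinematics.solve_ik([.488,.436,.21],down(a)))
```

```text
[array([0.45145918, 0.1548147 , 0.164     ]), array([0.46306676, 0.10896035, 0.164     ])] [0.45726297 0.13188752 0.164     ] 0.04730071247327141
[327.88415336 186.75271558]
tri (array([0.45577495, 0.13065989, 0.15870013]), np.float64(0.001963836181081446)) (array([0.45719538, 0.13175584, 0.16038707]), np.float64(0.0009274855620774611))
width 0.030093091267840114
yaw 14.205446038436408
yaw 14.15209581596348
[ 2.77655015e-01  2.24007197e-01  2.02078203e+00 -4.44089210e-16
  8.96803425e-01  1.58556272e-02]
[ 2.77655015e-01  3.05320112e-03  1.75900225e+00 -4.44089210e-16
  1.37953721e+00  1.58556272e-02]
[ 7.26888230e-01  3.08499116e-01  1.39747251e+00 -4.44089210e-16
  1.43562102e+00 -7.63622951e-01] [ 7.26888230e-01  4.33684785e-01  1.60178274e+00 -4.44089210e-16
  1.10612513e+00 -7.63622951e-01]
[ 7.26888230e-01  3.08499116e-01  1.39747251e+00 -4.44089210e-16
  1.43562102e+00  2.37796970e+00] [ 7.26888230e-01  4.33684785e-01  1.60178274e+00 -4.44089210e-16
  1.10612513e+00  2.37796970e+00]
```

Crown is at (0.457, 0.132) with the top at about 0.162 and yaw 14.2°; the pad measures 47 x 30 mm, which agrees with the text. Now grasp and lift.

Run:
```python
from h import *
from workcell import *
hand.move_gripper(.06,40)
bot.reach([.457,.132,.22],down(14.2)); bot.servo_line([.457,.132,.1705],velocity=.08)
hand.move_gripper(.0,40); o=get_obs(); print("grip",o["gripper_width"],o["grip_force"],o["time_s"])
f0=o["wrist_force"]; bot.servo_line([.457,.132,.23],velocity=.06); bot.dwell(.3)
o=get_obs(); print(o["gripper_width"],o["grip_force"],np.array(o["wrist_force"])-f0,o["wrist_force"],o["ft_torque"])
bot.servo_line([.457,.132,.39],velocity=.15); bot.servo_line([.488,.436,.39],down(85.4),velocity=.13); bot.dwell(.5)
o=get_obs(); print(o["gripper_width"],o["wrist_force"],o["time_s"],o["position"])
r=snap("wrist","w3");r2=snap("scene","s3")
cv2.imwrite("pics/w3.png",np.vstack([cv2.resize(r["frame"],(480,300)),cv2.resize(r2["frame"][80:330,240:640],(480,300))])[:,:,::-1])
```

```text
grip 0.028808842901810877 39.96019184589386 4.8
0.028743781830560644 39.59381282329559 [ 0.9727728   0.44153691 -8.42312245] [-0.85316815  0.24294963 -1.95395141] [ 0.04396102 -0.07060108  0.01162547]
0.02890212279902317 [-0.86058215  0.45211711 -1.76040354] 10.4583 [0.48799717 0.43595334 0.3900118 ]
```

View pics/w3.png

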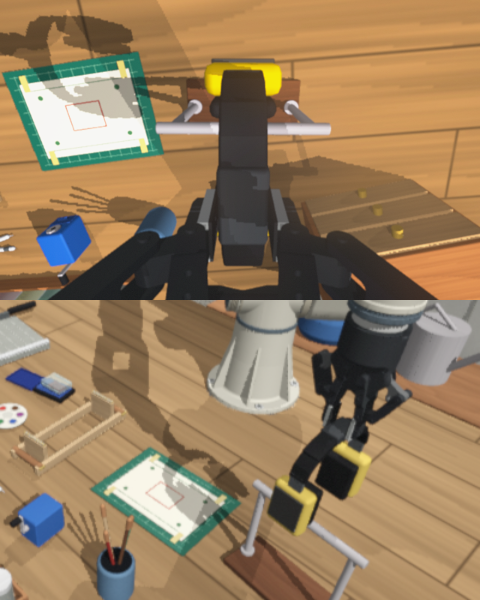

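The wrist view shows the ears held over the bar (pad near (245,190)). The scene view shows the two cups, one either side of the bar line at about (293,505) and (343,470) in this montage. I check the lean by projection before lowering.

Run:
```python
from h import *
s=load("s3"); h=hsv(s); ye=(h[...,0]>20)&(h[...,0]<32)&(h[...,1]>150)&(h[...,2]>100); ye[:180]=0;ye[:,:440]=0;ye[310:]=0;ye[:,570:]=0
n,l,st,c=cv2.connectedComponentsWithStats(ye.astype(np.uint8)); print([(st[i].tolist(),c[i].round(1).tolist()) for i in range(1,n) if st[i,4]>40])
def proj(p): q=s["intrinsics"]@(s["view"]@np.r_[p,1])[:3]; return q[:2]/q[2]
a=np.radians(85.4); by=np.array([np.cos(a),np.sin(a),0]); bx=np.array([np.sin(a),-np.cos(a),0]); C=np.array([.488,.436,.376])
for sx in(1,-1):
    P=np.array([proj(C+bx*sx*x+by*y+np.array([0,0,z])) for x in(.035,.083) for y in(-.031,.031) for z in(-.151,-.071)]); print(sx,"bbox",P.min(0).round(),P.max(0).round())
    P=np.array([proj(C+bx*.083*sx+by*y+np.array([0,0,z])) for y in(-.031,.031) for z in(-.151,-.071)]); print(" outer",P.round().tolist())
```

```text
[([518, 204, 22, 17, 41], [529.0, 211.2])]
1 bbox [459. 217.] [515. 280.]
 outer [[459.0, 259.0], [468.0, 229.0], [486.0, 280.0], [497.0, 249.0]]
-1 bbox [499. 192.] [554. 251.]
 outer [[514.0, 222.0], [525.0, 192.0], [541.0, 240.0], [554.0, 209.0]]
```

The observed cup boxes (near centre about (485,250), far about (526,221)) match the level prediction of (487,248) and (526,221). So they hang level; lower them.

Run:
```python
from h import *
from workcell import *
bot.servo_line([.488,.436,.226],velocity=.12); bot.dwell(.2)
f0=get_obs()["wrist_force"][2]; z=.226
while z>.208:
    z-=.002; bot.servo_line([.488,.436,z],velocity=.03); f=get_obs()["wrist_force"][2]; 
    if f-f0>1.2: break
print(z,f,f0)
hand.move_gripper(.05); bot.dwell(.2); hand.move_gripper(.085)
bot.servo_line([.488,.436,.33],velocity=.15); print(get_obs()["time_s"])
r=snap("wrist","w4");r2=snap("scene","s4")
cv2.imwrite("pics/w4.png",np.vstack([cv2.resize(r["frame"],(480,300)),cv2.resize(r2["frame"][80:330,240:640],(480,300))])[:,:,::-1])
```

```text
0.214 14.451400709069693 -1.9909742058428692
15.6833
```

View pics/w4.png

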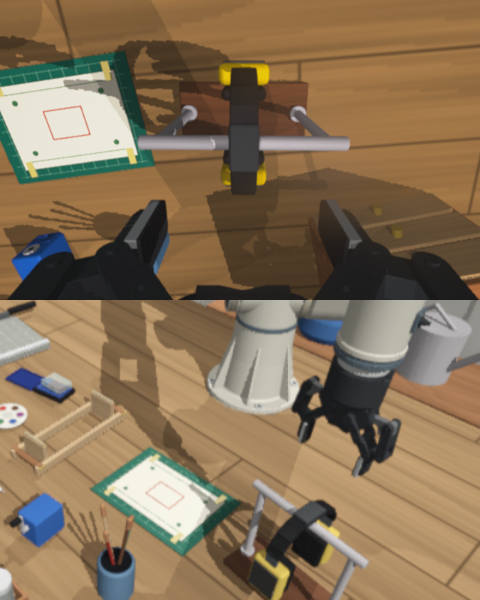

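The ears hang on the bar, let go, level and near its middle, and the whole red frame is now visible. I measure the frame and go above the ink pad.

```bash
cat > fr.py <<'E'
from h import *
def redquad(r,box):
    h=hsv(r); x0,y0,x1,y1=box
    m=((h[...,0]<10)|(h[...,0]>172))&(h[...,1]>60)&(h[...,2]>120); k=np.zeros_like(m); k[y0:y1,x0:x1]=m[y0:y1,x0:x1]
    m=k; c=big(cv2.morphologyEx(m.astype(np.uint8),cv2.MORPH_CLOSE,np.ones((3,3))))
    return cv2.convexHull(c)
def rect(r,hull,z):
    P=np.array([plane(r,p[0],z)[:2] for p in hull],np.float32); return cv2.minAreaRect(P)
E
python3 - <<'E'
from fr import *
from workcell import *
w,s=load("w4"),load("s4")
H=redquad(w,(40,120,130,200)); G=redquad(s,(350,210,410,260))
print(rect(w,H,.005),rect(s,G,.005))
cw,cs=[np.array(cv2.minAreaRect(q)[0]) for q in(H,G)]; print("tri",tri((w,cw),(s,cs)))
bot.reach([.421,-.334,.20],down(10)); bot.dwell(.2)
r=snap("wrist","w5"); print(get_obs()["time_s"],np.round(np.linalg.inv(r["view"])[:3,3],3)); cv2.imwrite("pics/w5.png",r["frame"][:,:,::-1])
E
```

```text
((0.4830964505672455, 0.12986792623996735), (0.052270613610744476, 0.06829783320426941), 3.6404035091400146) ((0.46063685417175293, 0.16058577597141266), (0.0, 0.0), 0.0)
tri (array([0.47771155, 0.16457089, 0.03481005]), np.float64(0.01170009793237563))
18.8 [ 0.407 -0.255  0.325]
```

View pics/w5.png

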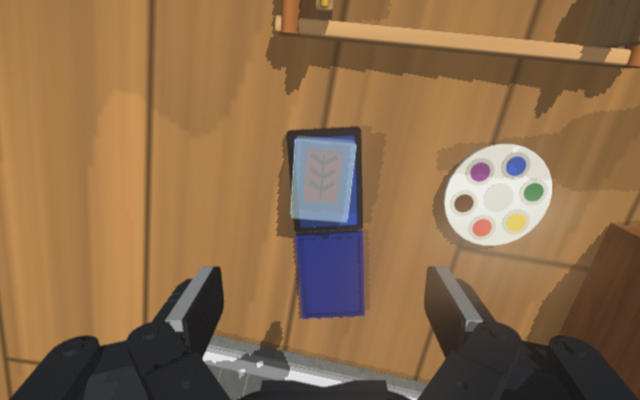

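The frame is at (0.483, 0.130), yaw 3.6°, 52 x 68 mm outer, and it agrees with the mat centre. In the wrist view the clear block's corners are at about (296,138), (356,141), (350,222) and (291,219). I measure its outline.

Run:
```python
from fr import *
w,t,s=load("w5"),load("top0"),load("scene0")
h=hsv(w); f=w["frame"]
for p in((325,148),(300,210),(345,200),(320,175),(352,215),(335,226)): print(p,f[p[1],p[0]],h[p[1],p[0]])
sub=np.zeros(f.shape[:2],bool); sub[128:235,285:365]=1
m=(f.min(2)>85)&(f[...,2]>130)&sub
m=cv2.morphologyEx(m.astype(np.uint8),cv2.MORPH_CLOSE,np.ones((7,7)));m=cv2.morphologyEx(m,cv2.MORPH_OPEN,np.ones((5,5)))
c=big(m); print(cv2.minAreaRect(c)); 
for z in(.040,.031): print(z,rect(w,cv2.convexHull(c),z))
print("hand",[plane(w,p,.04)[:2].round(4).tolist() for p in((296,138),(356,141),(350,222),(291,219))])
cs=np.array(cv2.minAreaRect(c)[0]); print("tri",tri((w,cs),(t,(442,261))),tri((w,cs),(s,(287,150))),tri((w,cs),(s,(287,150)),(t,(442,261))))
```

```text
(325, 148) [134 152 169] [105  53 169]
(300, 210) [133 153 179] [107  66 179]
(345, 200) [141 164 199] [108  74 199]
(320, 175) [139 139 141] [120   4 141]
(352, 215) [ 67  90 168] [113 153 168]
(335, 226) [50 51 69] [118  70  69]
((322.5155334472656, 179.23622131347656), (61.540679931640625, 83.4439926147461), 3.3664605617523193)
0.04 ((0.41966286301612854, -0.33259162306785583), (0.05045026168227196, 0.07176214456558228), 5.559760093688965)
0.031 ((0.42005959153175354, -0.3350464701652527), (0.05204559862613678, 0.07403135299682617), 5.559761047363281)
hand [[0.3928, -0.3014], [0.4406, -0.2954], [0.4498, -0.365], [0.3991, -0.3711]]
tri (array([ 0.42210077, -0.34577311, -0.0129534 ]), np.float64(0.00017589045020268627)) (array([ 0.42015435, -0.33487153,  0.02659167]), np.float64(0.00016429422327648478)) (array([ 0.42081733, -0.33448126,  0.02711947]), np.float64(0.000931214462848428))
```

Run:
```python
from fr import *
from workcell import *
bot.reach([.420,-.334,.12],down(5.6)); bot.dwell(.2)
w=snap("wrist","w6"); w5=load("w5"); f=w["frame"]
def proj(p): q=w["intrinsics"]@(w["view"]@np.r_[p,1])[:3]; return q[:2]/q[2]
a=np.radians(5.6); X=np.array([np.cos(a),np.sin(a),0]);Y=np.array([-X[1],X[0],0]); C=np.array([.42,-.333,.04])
q=np.array([proj(C+sx*.033*X+sy*.044*Y) for sx,sy in((1,1),(1,-1),(-1,-1),(-1,1))]); print(q.round())
sub=np.zeros(f.shape[:2],np.uint8); cv2.fillConvexPoly(sub,q.astype(int),1)
m=(f.min(2)>85)&(f[...,2]>130)&(sub>0)
m=cv2.morphologyEx(m.astype(np.uint8),cv2.MORPH_CLOSE,np.ones((11,11)));m=cv2.morphologyEx(m,cv2.MORPH_OPEN,np.ones((9,9)))
c=big(m); R=cv2.minAreaRect(c); print(R)
for z in(.040,.031): print(z,rect(w,cv2.convexHull(c),z))
print(tri((w,R[0]),(w5,(322.5,179.2))))
o=f.copy(); cv2.drawContours(o,[c],-1,(255,0,0),1); cv2.imwrite("pics/w6.png",o[:,:,::-1])
```

```text
[[379. 142.]
 [372. 275.]
 [272. 275.]
 [265. 142.]]
((322.0, 208.0), (108.0, 82.0), 90.0)
0.04 ((0.4196895658969879, -0.33171796798706055), (0.04977215826511383, 0.07176205515861511), 5.11201286315918)
0.031 ((0.4199880361557007, -0.3350610136985779), (0.0519426204264164, 0.07489155977964401), 5.111995697021484)
(array([ 0.42026431, -0.33546898,  0.02466888]), np.float64(7.320607244803374e-05))
```

View pics/w6.png

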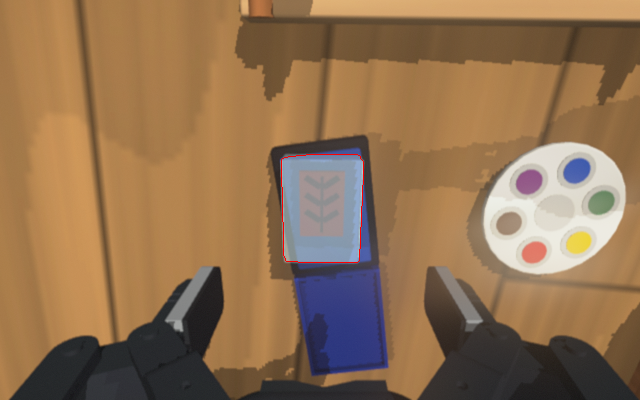

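The contour fits the block: 50 x 72 mm at z=0.04, centre (0.420, -0.333), yaw about 5.2°. Now grip it, carry it over the loom and stop above the card for a check.

Run:
```python
from fr import *
from workcell import *
bot.reach([.420,-.333,.08],down(5.3)); bot.servo_line([.420,-.333,.039],velocity=.06)
hand.move_gripper(0,40); o=get_obs(); print(o["gripper_width"],o["grip_force"],o["time_s"],o["wrist_force"])
bot.servo_line([.420,-.333,.06],velocity=.05); bot.dwell(.2); print(get_obs()["wrist_force"],get_obs()["gripper_width"])
bot.servo_line([.420,-.333,.17],velocity=.15)
bot.servo_line([.483,.130,.17],down(3.64),velocity=.18)
bot.servo_line([.483,.130,.075],velocity=.1); bot.dwell(.4)
o=get_obs(); print(o["gripper_width"],o["grip_force"],o["time_s"],o["position"])
w=snap("wrist","w7");s=snap("scene","s7"); t=snap("top","t7")
a=cv2.resize(w["frame"][150:400,180:460],None,fx=1.4,fy=1.4,interpolation=2); b=cv2.resize(s["frame"][190:310,310:450],None,fx=2.8,fy=2.8,interpolation=2)
o=np.zeros((600,800,3),np.uint8); o[:350,:392]=a; o[:336,400:792]=b; c=cv2.resize(t["frame"][190:290,225:345],None,fx=2.4,fy=2.4,interpolation=2); o[355:595,:288]=c
d=cv2.resize(s["frame"][200:330,420:570],None,fx=1.8,fy=1.8); o[350:584,400:670]=d
cv2.imwrite("pics/m7.png",o[:,:,::-1])
```

```text
0.04883357642118348 41.85748636722565 21.0083 [-1.10236404  0.56560719  6.84942465]
[ 0.69759801 -0.19170873 -0.38201375] 0.04891711243024855
0.049186586065048284 41.44336760044098 26.9083 [0.48311527 0.13003907 0.0752146 ]
```

View pics/m7.png

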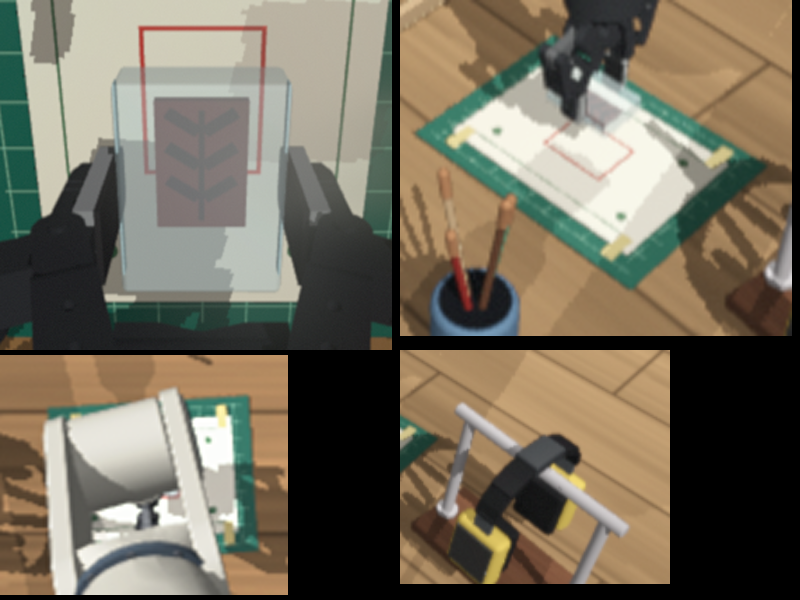

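In the wrist crop the stamp's corners are at about (155,97), (249,97), (247,227) and (155,226), and the block is held square. The ears still hang on the bar. I compute the stamp's actual offset from the frame.

Run:
```python
from fr import *
w,s=load("w7"),load("s7")
u=lambda p:(180+p[0]/1.4,150+p[1]/1.4)
for z in(.054,.058):
    P=np.array([plane(w,u(p),z)[:2] for p in((155,97),(249,97),(247,227),(155,226))],np.float32)
    print("stamp",z,P.mean(0),cv2.minAreaRect(P))
F=np.array([plane(w,u(p),.005)[:2] for p in((140,28),(266,28))]); print("frame +y corners",F, np.degrees(np.arctan2(*(F[1]-F[0])[::-1])))
a=np.radians(3.64); print("-> centre",F.mean(0)-.034*np.array([-np.sin(a),np.cos(a)]))
P=np.array([plane(w,u(p),.076)[:2] for p in((114,84),(289,84),(278,290),(125,290))],np.float32); print("block top",P.mean(0),cv2.minAreaRect(P))
```

```text
stamp 0.054 [0.48325473 0.12790872] ((0.4834001660346985, 0.12801092863082886), (0.03189660236239433, 0.048424676060676575), 2.9510324001312256)
stamp 0.058 [0.48310655 0.13015676] ((0.4832479953765869, 0.13025617599487305), (0.03102145530283451, 0.04709611088037491), 2.9510338306427)
frame +y corners [[0.45632833 0.16076394]
 [0.50702492 0.16402367]] 3.6789813656464085
-> centre [0.48383519 0.1284624 ]
block top [0.48306873 0.13058357] ((0.4830731451511383, 0.13058526813983917), (0.0472886860370636, 0.06780846416950226), 3.6874325275421143)
```

The stamp is centred on the frame within about 2 mm, and its yaw matches within 1°. I lower it to about 11 mm above the card, check that it is still, and hand in.

Run:
```python
from fr import *
from workcell import *
bot.servo_line([.483,.130,.037],velocity=.05); bot.dwell(.6)
o=get_obs(); print(o["gripper_width"],o["grip_force"],o["time_s"],o["position"],o["wrist_force"],np.abs(o["joint_vel"]).max())
w=snap("wrist","w8"); s=snap("scene","s8")
o=np.zeros((350,792,3),np.uint8); o[:,:392]=cv2.resize(w["frame"][150:400,180:460],None,fx=1.4,fy=1.4,interpolation=2); o[:336,400:]=cv2.resize(s["frame"][190:310,310:450],None,fx=2.8,fy=2.8,interpolation=2)
cv2.imwrite("pics/m8.png",o[:,:,::-1])
```

```text
0.04942474929405811 41.44370913505554 28.5667 [0.48305344 0.12999629 0.03703998] [ 0.69413794  0.21433059 -0.24689998] 0.002063100927590175
```

View pics/m8.png

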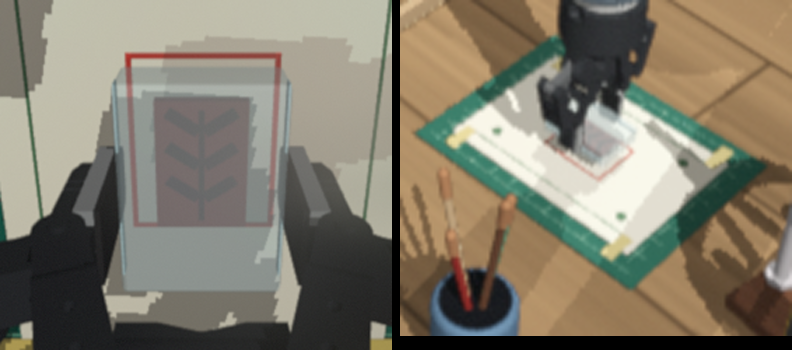

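The block hovers with the frame's sides (columns 128–280) symmetric about the stamp (155–249). The wrist force is unchanged, so nothing is touching.

```bash
python3 -c "
from workcell import *
print(hand_in())"
```

```text
the job is handed in; nothing more can be done
None
```

I handed the job in at about 29 s: the ear defenders hang free on the rail bar, and the stamp block is held still and level about 11 mm (estimated) above the red frame, centred within about 2 mm; the hand-in returned no verdict, so I can't confirm it passed.

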